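# Tug the tile box's cover, free its catch if caught, hold it open

### The job

The tile box has a sliding cover that springs shut, and a hidden catch that sometimes holds it. Before you touch the catch knob, take the cover's upright grip and tug it away from the knob; if it stops after about a centimetre it is caught, so turn the knob anticlockwise to its stop to free it. Then slide the cover fully open and finish while still holding it open by the grip, so that the test tiles can be taken out, and do not disturb the things standing round the box.

Things in the scene. Friction and masses are not known exactly. Their poses are not given: they have to be found in the camera images.
- tile_box: low wooden box, 130 x 260 x 66 mm (x, y, z of its own frame), screwed to the table so that it cannot move; origin at the centre of its underside, z up. Its y axis is the long way. At the -y end stands a darker wooden catch housing (130 x 50 mm, 84 mm high) with the black bar knob on it; an aluminium cover runs from y = -75 to +35 mm when shut, in tracks on the long walls (78 mm high), and covers a well with test tiles. The cover opens along the box's +y, away from the knob.
- cover_slide (a joint): how far the cover is open, in m: 0 shut, 0.075 fully open at its stop. A spring pulls it shut with about 3 N when shut, rising to about 7 N fully open, so it closes whenever it is let go. When the hidden catch holds it, it moves only about 10 mm and then stops hard; otherwise it slides all the way.
- cover: the sliding aluminium cover, 106 x 110 x 6 mm, with its upright wooden grip, all one piece. The grip is a bar 52 mm long along the box's x, 14 mm thick along the box's y, standing 38 mm high on a thin steel foot (66 x 26 x 4 mm), from 72 to 110 mm above the table. Axes as the box's; origin on the table below the grip's middle, so with the cover shut it lies at the box's origin.
- grip_top (a point): centre of the top face of the grip, 110 mm above the table.
- catch_knob (a joint): angle of the catch knob in rad, about 0 to 0.08 at the start, growing as it turns anticlockwise seen from above, stop at 1.35. It turns easily (about 0.1 N m) and stays where it is left. Turning it past about 0.95 throws the hidden catch out for good; it may also be out from the start, and nothing visible, nor the knob's angle, tells which.
- knob_top (a point): centre of the top of the black bar knob, on its axis, 121 mm above the table and 108 mm from the middle of the box towards its -y end. The bar is 46 mm long, 13 mm thick and 28 mm high (z = 93 to 121 mm), lies along the box's x at knob angle 0 and turns with the knob; the axes of this point turn with it, x along the bar.
- mug_a: dark clay mug 128 mm high with a handle, a bystander to the right; origin under it.
- pigment_jar: jar with a cap, 68 mm wide, 104 mm high, a bystander at the back right; origin under its centre.
- paint_tin: dripped paint tin, 101 mm wide, 134 mm high, a bystander to the left; origin under its centre.
- pigment_bowl: small bowl with a brush standing in it, 139 x 102 x 118 mm, a bystander at the back left; origin under it.
- tape_core: cardboard ring 64 mm wide, 24 mm high, lying on the robot's side of the box as a bystander; origin under its centre.
- wood_rib: flat wooden potter's rib 43 x 83 x 6 mm, lying on the robot's side of the box as a bystander; origin under its centre.

How it is judged:
By the outcome, as a careful person would: the job done as asked, in the order asked, and still so for the second after the job is handed in, while the arm keeps its last pose, push and grip.
It also fails if it takes over 51 s, if anything falls off the work surface, if the arm or the gripper's body presses on something with over 40 N, if the wrist force passes 120 N, or if a joint passes its speed limit or range.

### The arm

A 6-joint arm with a two-finger parallel gripper is mounted at the origin on the work surface; the furniture and walls round the work are solid. World frame = base frame: x ahead of the robot, y to its left, z up, the work surface at z = 0. Lengths are in m, angles in rad, forces in N, time in s.
With the tool pointing down it reaches from about 0.3 to 0.875 m from the base axis. Payload 6.4 kg.
Tool frame: the origin (TCP) lies midway between the tips of the shut fingers; the grasp point (between the pads) lies 19 mm behind it (grasp_offset is the distance from the TCP to the grasp point, in m); z points along the fingers, y is the line along which they close (so a half turn about z gives the same grasp; the last joint's range is limited). The gripper opens to 85 mm and grips with 20 to 120 N. Pads are 22 mm wide; open, the fingers measure 114 mm over their backs; the gripper's body (76 mm by 85 mm) begins 54 mm behind the grasp point. The pads swing forward as they close: fully open they stand 13 mm farther back than shut.
Start: joints at [-0.206, 0.181, 1.607, -0, 1.354, -0.206], TCP at [0.575, 0, 0.231] pointing down, gripper open.
Joint ranges: [-2.99, 2.99], [-0.89, 2.07], [0.3, 2.58], [-1.14, 4.28], [0, 2.63], [-3.12, 3.12]. Speed limits (rad/s): [2.57, 2.57, 3.01, 3.14, 3.14, 3.14].

### API

Orientations are given as a unit quaternion [w, x, y, z].
In Python, from bench import * gives the robot as it stands. The module is installed in compiled form; this text tells all that it offers.
- The arm moves only by the tool servo_tool, never from a script. Its argument "commands" is text: rows parted by semicolons, each of 7 numbers parted by spaces: the turn, a rotation vector about the tool's x, y, z in rad, then the shift along the tool's x, y, z in mm, then the opening, from 0 (shut) to 1 (fully open). In form: wx wy wz dx dy dz claw; .... A call has 1 to 5 rows; each row shifts and turns the commanded pose from where the row before left it, along the tool's axes as they then stand; what a row does not reach is not made up. A row lasts 1/8 s, in which the tool goes at most 62.5 mm and 10.7 degrees, less where a joint would pass 70% of its speed; a pose out of reach is approached as far as the arm can. A call with a gripper value outside its range is refused whole. The fingers move at their own pace and stop on an object; the grip force is fixed at half the most. Time passes only in rows, so rows that do not move let the fingers close. It gives the time, the measured TCP pose, the force, the opening and the grip force at its end, in the units of the state.
- get_obs(): the state, without advancing time (a new reading comes with each control period).
- camera(name): name is "scene" or "side" or "wrist"; returns the picture (384x512x3 uint8, blue, green, red); there is no depth.
- calibration(name): a dict with "fx", "fy", "cx", "cy" (pixels), "R" (3x3) and "t" (3): a world point X has camera coordinates R X + t. Camera axes: x right, y down, z forward; pixel columns grow to the right and rows downward; lengths in m; the calibration is good to about 2 mm. A picture is of the moment at which its call begins: read the wrist's pose just before it. calibration takes no time and is no camera call; for the wrist camera it gives the pose at the moment of the call.
- hand_in(): hands the job in; it is judged then, once.
The state is a dict: "time_s": time; "q": joint angles; "dq": joint speeds; "joint_efforts": joint torques, N m; "eef_pos": TCP position; "eef_rot": TCP orientation; "wrist_force": force on the tool from outside, world axes, zero at the start; "torque": the same for the moment, N m; "opening": opening from 0.0 (shut) to 1.0 (fully open); "grasp_force": force on a finger pad.
Only numpy, scipy, OpenCV 4.12 (cv2) and the standard library are available. Lean on these libraries where they do the work, as an engineer would, in place of code of your own. Each camera call takes 0.05 s, during which the arm holds its last target. There are 200 camera calls.

## Working session

There is one attempt and no reset: what is moved stays moved. The work goes in short steps, Python scripts to look and compute and a tool call to move; the robot and the scene stay as the last step left them, time stands still between calls to the robot, and variables do not carry over. Pictures are saved under pics/ and viewed, at most 10 in all, crops included, and the job is handed in when it is done.

Besides the shell and the picture viewer there is one more tool, called after "Request:" by a JSON object that holds its "api" and its "payload", one argument or row to a line. servo_tool: Moves the arm, as the interface text tells. Its arguments: {"type":"object","properties":{"commands":{"type":"string"}},"required":["commands"]}

```bash
mkdir -p pics; python3 - <<'E'
from bench import *
import cv2,numpy as np
for n in("scene","side","wrist"):
    c=calibration(n);im=camera(n);cv2.imwrite(f"pics/{n}0.png",im)
    print(n,c["fx"],c["cx"],c["cy"],np.round(c["R"],3).tolist(),np.round(c["t"],3))
a=[cv2.imread(f"pics/{n}0.png") for n in("scene","wrist")]
cv2.imwrite("pics/both.png",cv2.resize(np.vstack(a),None,fx=.78,fy=.78))
o=get_obs();print(o["time_s"],o["eef_pos"],o["eef_rot"],o["opening"])
E
```

```text
scene 481.0495295916276 257.8539495981653 196.46301779252806 [[-0.995, -0.097, -0.014], [-0.059, 0.703, -0.708], [0.079, -0.704, -0.706]] [0.449 0.115 1.358]
side 395.25318192195726 257.05285537660825 185.23576147260698 [[-0.992, -0.125, -0.021], [-0.061, 0.615, -0.786], [0.111, -0.779, -0.618]] [0.449 0.118 1.208]
wrist 343.3693916382949 253.2229670975341 188.08271451620703 [[1.0, -0.0, -0.003], [0.001, -0.959, 0.282], [-0.003, -0.282, -0.959]] [-0.574 -0.037  0.38 ]
0.15 [5.74582899e-01 1.11298993e-04 2.30593431e-01] [-5.77002112e-04  7.07103854e-01  7.07109375e-01 -3.72629770e-04] 0.9991711745152714
```

View pics/scene0.png

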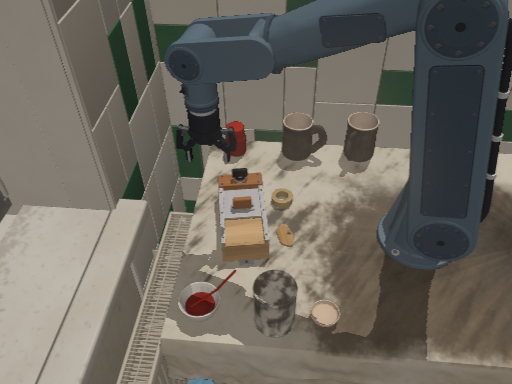

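View pics/wrist0.png

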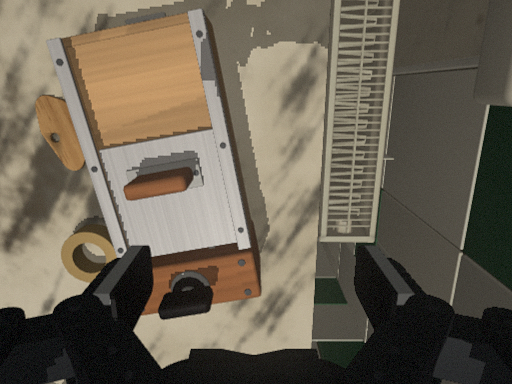

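The scene view shows the box at about (243,215), with the knob end away from that camera. In the wrist view the grip is at about (158,185) and the black knob at about (186,303). The box is yawed slightly anticlockwise in the world frame, with the rib and tape core on its left.

```bash
cat >h.py <<'E'
from bench import *
import cv2,numpy as np
def ray(c,p,z):
    R=np.array(c["R"]);t=np.array(c["t"]);C=-R.T@t
    d=R.T@np.array([(p[0]-c["cx"])/c["fx"],(p[1]-c["cy"])/c["fy"],1])
    return (C+d*(z-C[2])/d[2])[:2]
E
python3 - <<'E'
from h import *
im=cv2.imread("pics/wrist0.png");c=calibration("wrist")
hsv=cv2.cvtColor(im,cv2.COLOR_BGR2HSV)
for (u,v) in[(150,183),(150,192),(130,100),(180,305),(190,280),(225,275)]:print((u,v),hsv[v,u])
def blob(m,x0,x1,y0,y1,z,name):
    k=np.zeros_like(m);k[y0:y1,x0:x1]=m[y0:y1,x0:x1]
    cs=cv2.findContours(k,cv2.RETR_EXTERNAL,cv2.CHAIN_APPROX_NONE)[0];b=max(cs,key=cv2.contourArea)
    P=np.array([ray(c,p,z) for p in b[:,0]]).astype(np.float32)*1000
    r=cv2.minAreaRect(P);print(name,cv2.boundingRect(b),r);print(cv2.boxPoints(r).round(1).tolist())
    cv2.drawContours(im,[b],-1,(0,255,0),1)
g=cv2.inRange(hsv,(0,110,40),(13,255,255))
blob(g,110,210,150,210,.11,"grip")
k=cv2.inRange(hsv,(0,0,0),(180,255,45))
blob(k,155,216,270,325,.121,"knob")
# long-wall screws, z=.078
for p in[(59,62),(94,169),(120,250),(199,33),(223,145),(241,230)]:print(p,(ray(c,p,.078)*1000).round(1))
cv2.imwrite("pics/crop.png",cv2.resize(im[140:330,40:270],None,fx=3,fy=3,interpolation=cv2.INTER_NEAREST))
E
```

```text
(150, 183) [ 12 140 118]
(150, 192) [ 11 142 151]
(130, 100) [ 15 119 195]
(180, 305) [26 89 20]
(190, 280) [ 8 38 27]
(225, 275) [ 12 150 148]
grip (124, 169, 63, 31) ((494.7040100097656, -3.178359031677246), (50.68628692626953, 18.190471649169922), 10.473587989807129)
[[468.1000061035156, 1.2000000476837158], [471.3999938964844, -16.700000762939453], [521.2999877929688, -7.5], [518.0, 10.399999618530273]]
knob (158, 277, 55, 42) ((514.97412109375, -99.16414642333984), (49.431339263916016, 35.46238327026367), 11.608161926269531)
[[487.20001220703125, -86.80000305175781], [494.29998779296875, -121.5], [542.7999877929688, -111.5999984741211], [535.5999755859375, -76.80000305175781]]
(59, 62) [416.4  90.9]
(94, 169) [433.1   1.8]
(120, 250) [447.5 -77.1]
(199, 33) [531.1 112.5]
(223, 145) [547.9  23.2]
(241, 230) [562.7 -56.5]
```

View pics/crop.png

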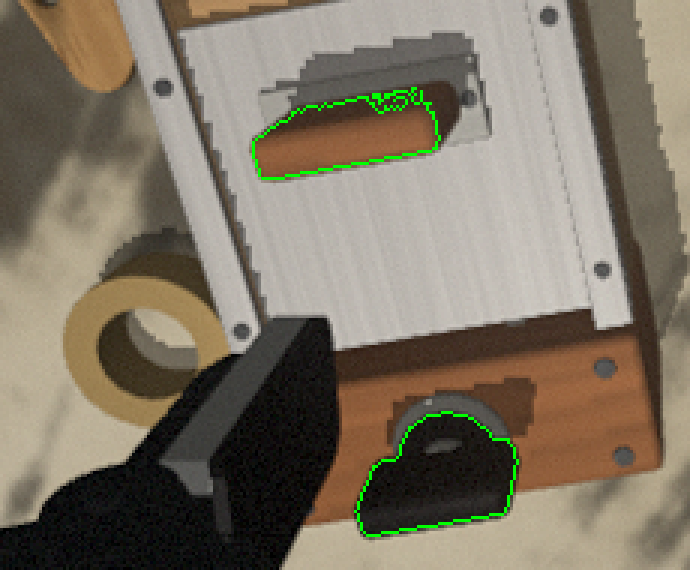

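The green outlines give a grip edge length of 50.7 mm (52 expected), yaw 10.5° from both the grip and the wall screws, and the grip centre at about (495,-5). The knob centre is at about (516,-111), which agrees with the stated 108 mm spacing. I'll move over the grip and turn so the fingers close along the box's y.

Request:
{"api": "servo_tool", "payload": {
  "commands": "0 0 0 -3 -40 0 1; 0 0 0 -2.3 -39.5 0 1; 0 0 0.174 0 0 10 1; 0 0 0.174 0 0 10 1; 0 0 0.174 0 0 10 1"
}}

```text
time_s: 0.78
eef_pos: [0.4952, -0.0052, 0.2009]
eef_rot: [-0.0, 0.867, 0.498, -0.0]
wrist_force: [0.2, -0.1, -0.3]
opening: 1.003
grasp_force: 0.0
```

Request:
{"api": "servo_tool", "payload": {
  "commands": "0 0 0.174 0 0 10 1; 0 0 0.174 0 0 10 1; 0 0 0.174 0 0 10 1; 0 0 0.174 0 0 0 1; 0 0 0.170 0 0 0 1"
}}

```text
time_s: 1.4
eef_pos: [0.4952, -0.0052, 0.1708]
eef_rot: [-0.0, 0.996, 0.088, -0.0]
wrist_force: [-0.1, -0.8, -0.3]
opening: 1.001
grasp_force: 0.0
```

```bash
cat >>h.py <<'E'
def tool(o,P,yaw):  # offset of world xy (m) from TCP in tool axes (mm), and tool yaw error
    from scipy.spatial.transform import Rotation as Ro
    q=o["eef_rot"];M=Ro.from_quat([q[1],q[2],q[3],q[0]]).as_matrix()
    d=np.array([P[0],P[1],o["eef_pos"][2]])-o["eef_pos"]
    return (M.T@d*1000).round(1), np.arctan2(M[1,0],M[0,0])-yaw, M[:,2].round(3)
E
python3 - <<'E'
from h import *
o=get_obs();c=calibration("wrist");im=camera("wrist")
cv2.imwrite("pics/w1.png",im);np.save("w1.npy",c,allow_pickle=True)
print(o["time_s"],o["eef_pos"],o["q"],tool(o,(.495,-.0052),.183))
E
```

```text
1.4 [ 0.49516194 -0.00519433  0.17081595] [-2.50674964e-01  6.77577886e-02  1.86218453e+00 -1.05630652e-05
  1.21264413e+00  1.14296405e+00] (array([-0.2, -0. ,  0. ]), np.float64(-0.005838796991943812), array([-0.001,  0.   , -1.   ]))
```

View pics/w1.png

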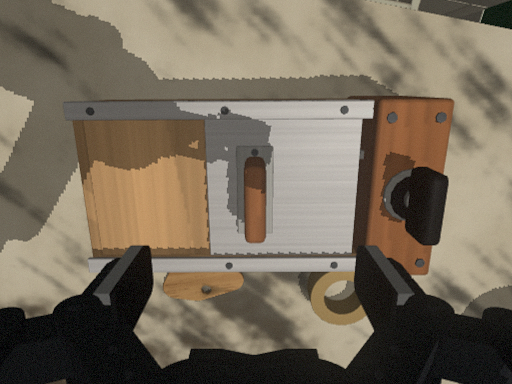

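The grip stands upright in the image, centred at col 255 midway between the fingers and square to them. The knob is at about (430,205). I'll descend and grasp.

Request:
{"api": "servo_tool", "payload": {
  "commands": "0 0 0 0 0 30 1; 0 0 0 0 0 30 1; 0 0 0 0 0 27 1; 0 0 0 0 0 0 1; 0 0 0 0 0 0 0"
}}

```text
time_s: 2.08
eef_pos: [0.4961, -0.0054, 0.0852]
eef_rot: [0.0, 0.996, 0.092, 0.0]
wrist_force: [-0.8, 0.6, 0.5]
opening: 0.817
grasp_force: 0.0
```

Request:
{"api": "servo_tool", "payload": {
  "commands": "0 0 0 0 0 0 0; 0 0 0 0 0 0 0; 0 0 0 0 0 0 0; 0 0 0 0 0 0 0; 0 0 0 0 0 0 0"
}}

```text
time_s: 2.7
eef_pos: [0.496, -0.0059, 0.0851]
eef_rot: [0.001, 0.996, 0.091, 0.0]
wrist_force: [-1.9, -3.4, 6.3]
opening: 0.146
grasp_force: 59.1
```

Request:
{"api": "servo_tool", "payload": {
  "commands": "0 0 0 0 -4 0 0; 0 0 0 0 -4 0 0; 0 0 0 0 -4 0 0; 0 0 0 0 0 0 0; 0 0 0 0 0 0 0"
}}

```text
time_s: 3.32
eef_pos: [0.4942, 0.0042, 0.085]
eef_rot: [0.002, 0.996, 0.091, 0.001]
wrist_force: [-1.3, -11.2, 3.6]
opening: 0.15
grasp_force: 59.2
```

Request:
{"api": "servo_tool", "payload": {
  "commands": "0 0 0 0 -2 0 0; 0 0 0 0 -2 0 0; 0 0 0 0 0 0 0; 0 0 0 0 0 0 0"
}}

```text
time_s: 3.82
eef_pos: [0.4941, 0.0046, 0.0851]
eef_rot: [0.005, 0.996, 0.091, 0.001]
wrist_force: [0.2, -27.9, -1.2]
opening: 0.156
grasp_force: 58.9
```

It stopped after about 10.5 mm with the force rising to 28 N, so the cover is caught. I'll ease it back, release, and go to the knob.

Request:
{"api": "servo_tool", "payload": {
  "commands": "0 0 0 0 6 0 0; 0 0 0 0 5 0 0; 0 0 0 0 5 0 0; 0 0 0 0 0 0 0; 0 0 0 0 0 0 1"
}}

```text
time_s: 4.45
eef_pos: [0.4955, -0.0052, 0.0842]
eef_rot: [-0.0, 0.996, 0.091, 0.0]
wrist_force: [-0.0, 0.5, 0.2]
opening: 0.354
grasp_force: 0.0
```

Request:
{"api": "servo_tool", "payload": {
  "commands": "0 0 0 0 0 0 1; 0 0 0 0 0 0 1; 0 0 0 0 0 0 1; 0 0 0 0 0 0 1; 0 0 0 0 0 0 1"
}}

```text
time_s: 5.08
eef_pos: [0.4955, -0.0053, 0.0843]
eef_rot: [-0.0, 0.996, 0.091, -0.0]
wrist_force: [0.8, 0.6, -0.3]
opening: 1.001
grasp_force: 0.0
```

Request:
{"api": "servo_tool", "payload": {
  "commands": "0 0 0 0 0 -35 1; 0 0 0 0 0 -45 1; 0 0 0 0 36 0 1; 0 0 0 0 36 0 1; 0 0 0 0 36 0 1"
}}

```text
time_s: 5.7
eef_pos: [0.5153, -0.1125, 0.1645]
eef_rot: [0.0, 0.996, 0.091, 0.0]
wrist_force: [0.8, -0.3, -0.0]
opening: 1.001
grasp_force: 0.0
```

```bash
python3 - <<'E'
from h import *
camera("wrist");o=get_obs();c=calibration("wrist");im=camera("wrist")
cv2.imwrite("pics/w2.png",im)
print(o["time_s"],o["eef_pos"],o["opening"],tool(o,(.516,-.111),.183))
M=c["R"]
def px(P):
    q=np.array(M)@np.array(P)+np.array(c["t"]);return q[0]/q[2]*c["fx"]+c["cx"],q[1]/q[2]*c["fy"]+c["cy"]
print(px([.516,-.111,.121]),px([.4952,-.0055,.11]))
E
```

```text
5.75 [ 0.51627236 -0.11666768  0.16480085] 1.0002281659946675 (array([ 0.8, -5.6, -0. ]), np.float64(-0.001938471612136311), array([ 0.002, -0.003, -1.   ]))
(np.float64(242.55768374974008), np.float64(213.95037914864048)) (np.float64(67.39490472219154), np.float64(210.10636688175944))
```

View pics/w2.png

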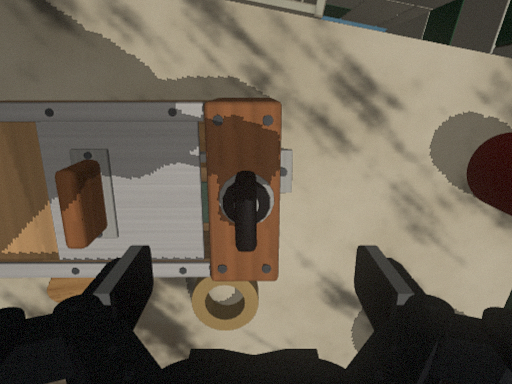

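The knob is centred under the gripper at about (246,210), bar along the fingers' gap. The jar at the right (490,175) is clear of the fingers, and the tape core at (225,300) is low. I'll descend and grasp the knob.

Request:
{"api": "servo_tool", "payload": {
  "commands": "0 0 0 0 0 30 1; 0 0 0 0 0 30 1; 0 0 0 0 0 8 1; 0 0 0 0 0 0 1; 0 0 0 0 0 0 0"
}}

```text
time_s: 6.42
eef_pos: [0.5161, -0.1116, 0.0976]
eef_rot: [0.001, 0.996, 0.091, 0.001]
wrist_force: [0.3, 0.0, 0.6]
opening: 0.817
grasp_force: 0.0
```

Request:
{"api": "servo_tool", "payload": {
  "commands": "0 0 0 0 0 0 0; 0 0 0 0 0 0 0; 0 0 0 0 0 0 0; 0 0 0 0 0 0 0; 0 0 0 0 0 0 0"
}}

```text
time_s: 7.05
eef_pos: [0.5155, -0.1121, 0.0968]
eef_rot: [0.001, 0.996, 0.091, 0.0]
wrist_force: [0.1, -3.5, 4.4]
opening: 0.141
grasp_force: 61.1
```

Request:
{"api": "servo_tool", "payload": {
  "commands": "0 0 -0.15 0 0 0 0; 0 0 -0.15 0 0 0 0; 0 0 -0.15 0 0 0 0; 0 0 -0.15 0 0 0 0; 0 0 -0.15 0 0 0 0"
}}

```text
time_s: 7.68
eef_pos: [0.515, -0.1113, 0.0968]
eef_rot: [-0.0, 0.892, 0.452, -0.0]
wrist_force: [-3.5, -0.2, 7.8]
opening: 0.143
grasp_force: 61.5
```

Request:
{"api": "servo_tool", "payload": {
  "commands": "0 0 -0.15 0 0 0 0; 0 0 -0.15 0 0 0 0; 0 0 -0.15 0 0 0 0; 0 0 -0.05 0 0 0 0; 0 0 0 0 0 0 0"
}}

```text
time_s: 8.3
eef_pos: [0.5144, -0.1111, 0.0968]
eef_rot: [-0.001, 0.754, 0.657, -0.0]
wrist_force: [-6.6, -0.5, 9.0]
opening: 0.136
grasp_force: 61.7
```

```bash
python3 - <<'E'
from h import *
o=get_obs();print(o["time_s"],o["eef_pos"],o["torque"],o["q"][5],tool(o,(.5155,-.112),.183))
E
```

```text
8.3 [ 0.5143603  -0.11106506  0.09676324] [-0.10622321  0.70427976 -0.11805823] -0.3009348010907417 (array([-0.8,  1.3, -0. ]), np.float64(1.2502452024299278), array([-0.002,  0.001, -1.   ]))
```

Turned 1.25 rad so far, with torque at the free-turning level (0.12 N m). I'll continue to the stop.

Request:
{"api": "servo_tool", "payload": {
  "commands": "0 0 -0.05 0 0 0 0; 0 0 -0.05 0 0 0 0; 0 0 -0.03 0 0 0 0; 0 0 0 0 0 0 0"
}}

```text
time_s: 8.8
eef_pos: [0.5142, -0.1112, 0.0968]
eef_rot: [-0.001, 0.711, 0.704, -0.0]
wrist_force: [-7.9, -0.4, 10.8]
opening: 0.141
grasp_force: 66.5
```

```bash
python3 - <<'E'
from h import *
o=get_obs();print(o["time_s"],o["eef_pos"],o["torque"],o["q"][5],tool(o,(.5155,-.112),.183))
E
```

```text
8.8 [ 0.5141924  -0.11116351  0.09677148] [ 0.17009506  0.76110088 -0.70497016] -0.42951566284325815 (array([-0.8,  1.3, -0. ]), np.float64(1.3781385615396817), array([-0.002,  0.001, -1.   ]))
```

Torque jumped to 0.70 N m at 1.38 rad, so the knob is at its stop. Release, lift, turn back and return over the grip.

Request:
{"api": "servo_tool", "payload": {
  "commands": "0 0 0 0 0 0 1; 0 0 0 0 0 0 1; 0 0 0 0 0 0 1; 0 0 0 0 0 0 1; 0 0 0 0 0 0 1"
}}

```text
time_s: 9.43
eef_pos: [0.5152, -0.1114, 0.0962]
eef_rot: [-0.0, 0.71, 0.704, -0.0]
wrist_force: [-0.4, 0.1, -0.1]
opening: 0.998
grasp_force: 0.0
```

Request:
{"api": "servo_tool", "payload": {
  "commands": "0 0 0 0 0 0 1; 0 0 0 0 0 -30 1; 0 0 0 0 0 -38 1; 0 0 0.17 0 0 0 1; 0 0 0.17 0 0 0 1"
}}

```text
time_s: 10.05
eef_pos: [0.5155, -0.1117, 0.1651]
eef_rot: [0.001, 0.82, 0.572, 0.0]
wrist_force: [0.4, 0.7, 0.9]
opening: 1.005
grasp_force: 0.0
```

Request:
{"api": "servo_tool", "payload": {
  "commands": "0 0 0.17 0 0 0 1; 0 0 0.17 0 0 0 1; 0 0 0.17 0 0 0 1; 0 0 0.17 0 0 0 1; 0 0 0.17 0 0 0 1"
}}

```text
time_s: 10.68
eef_pos: [0.5151, -0.1115, 0.1643]
eef_rot: [-0.0, 0.983, 0.183, -0.0]
wrist_force: [0.2, -0.0, 0.3]
opening: 0.996
grasp_force: 0.0
```

Request:
{"api": "servo_tool", "payload": {
  "commands": "0 0 0.19 0 0 0 1; 0 0 0 0 -36 0 1; 0 0 0 0 -36 0 1; 0 0 0 0 -36 0 1; 0 0 0 0 0 0 1"
}}

```text
time_s: 11.3
eef_pos: [0.4946, -0.0034, 0.1642]
eef_rot: [-0.0, 0.996, 0.094, -0.0]
wrist_force: [-0.3, -0.1, 0.8]
opening: 0.998
grasp_force: 0.0
```

```bash
python3 - <<'E'
from h import *
camera("wrist");camera("wrist");o=get_obs();im=camera("wrist")
cv2.imwrite("pics/w3.png",im)
print(o["time_s"],o["eef_pos"],o["opening"],tool(o,(.4955,-.0053),.183))
E
```

```text
11.4 [ 0.4954245  -0.00539608  0.16444422] 0.9980822005542312 (array([ 0.1, -0.1, -0. ]), np.float64(0.0033255642786569617), array([ 0., -0., -1.]))
```

View pics/w3.png

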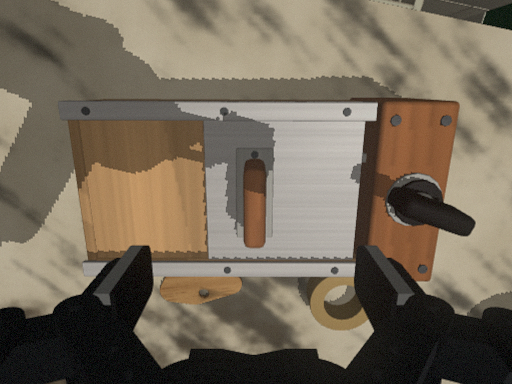

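The knob bar at (430,210) now lies nearly along the box, so it has turned to its stop. The grip is again centred at col 255. Descend and grasp.

Request:
{"api": "servo_tool", "payload": {
  "commands": "0 0 0 0 0 30 1; 0 0 0 0 0 30 1; 0 0 0 0 0 20 1; 0 0 0 0 0 0 1; 0 0 0 0 0 0 0"
}}

```text
time_s: 12.08
eef_pos: [0.496, -0.0061, 0.0851]
eef_rot: [0.0, 0.996, 0.092, 0.001]
wrist_force: [-0.2, 0.1, -0.1]
opening: 0.817
grasp_force: 0.0
```

Request:
{"api": "servo_tool", "payload": {
  "commands": "0 0 0 0 0 0 0; 0 0 0 0 0 0 0; 0 0 0 0 0 0 0; 0 0 0 0 0 0 0; 0 0 0 0 0 0 0"
}}

```text
time_s: 12.7
eef_pos: [0.4957, -0.0059, 0.0849]
eef_rot: [0.001, 0.996, 0.093, 0.0]
wrist_force: [-2.0, -2.4, 5.9]
opening: 0.151
grasp_force: 59.2
```

Request:
{"api": "servo_tool", "payload": {
  "commands": "0 0 0 0 -6 0 0; 0 0 0 0 -6 0 0; 0 0 0 0 -4 0 0; 0 0 0 0 0 0 0"
}}

```text
time_s: 13.2
eef_pos: [0.4927, 0.01, 0.0849]
eef_rot: [0.001, 0.996, 0.093, 0.0]
wrist_force: [-0.9, -4.6, 4.8]
opening: 0.153
grasp_force: 59.2
```

It is free: 16 mm with only spring force. Continue to the open stop.

Request:
{"api": "servo_tool", "payload": {
  "commands": "0 0 0 0 -12 0 0; 0 0 0 0 -12 0 0; 0 0 0 0 -12 0 0; 0 0 0 0 -12 0 0; 0 0 0 0 -8 0 0"
}}

```text
time_s: 13.82
eef_pos: [0.4827, 0.0646, 0.085]
eef_rot: [0.001, 0.996, 0.093, 0.001]
wrist_force: [-0.0, -7.7, 4.4]
opening: 0.149
grasp_force: 59.1
```

Request:
{"api": "servo_tool", "payload": {
  "commands": "0 0 0 0 -3 0 0; 0 0 0 0 -3 0 0; 0 0 0 0 0 0 0; 0 0 0 0 0 0 0"
}}

```text
time_s: 14.32
eef_pos: [0.482, 0.068, 0.0849]
eef_rot: [0.003, 0.996, 0.093, 0.001]
wrist_force: [0.4, -16.8, 3.0]
opening: 0.153
grasp_force: 59.2
```

Request:
{"api": "servo_tool", "payload": {
  "commands": "0 0 0 0 0 0 0; 0 0 0 0 0 0 0; 0 0 0 0 0 0 0; 0 0 0 0 0 0 0"
}}

```text
time_s: 14.82
eef_pos: [0.482, 0.068, 0.085]
eef_rot: [0.003, 0.996, 0.093, 0.001]
wrist_force: [0.3, -17.3, 2.6]
opening: 0.153
grasp_force: 59.3
```

```bash
python3 - <<'E'
from h import *
cv2.imwrite("pics/w4.png",np.hstack([cv2.resize(camera(n),(400,300)) for n in("wrist","scene")]))
E
```

```text
(no output)
```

View pics/w4.png

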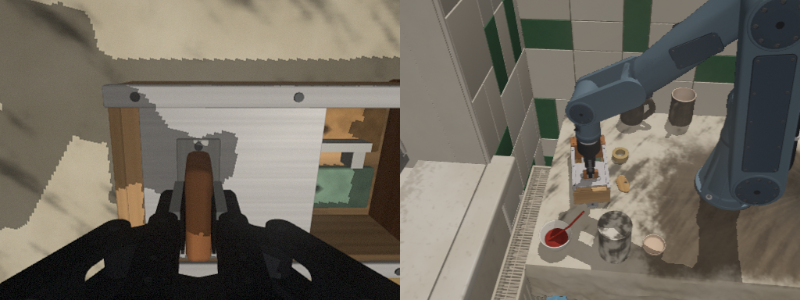

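The wrist half shows the grip held at (200,205) and the tiles exposed at about (345,175). The scene half shows the surrounding objects undisturbed. Handing in.

```bash
python3 -c "
from bench import *
print(hand_in())"
```

```text
the job is handed in; nothing more can be done
None
```

The tug showed the cover was caught, so I turned the knob anticlockwise to its stop, slid the cover fully open (75 mm) and handed in at about 15 s still holding it open by the grip; the things round the box look undisturbed in the last picture.

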